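# Sort the engraving pile into its job trays

## Robot

A 6-joint arm with a two-finger parallel gripper is mounted at the origin on the work surface; the furniture and walls round the work are solid. World frame = base frame: x ahead of the robot, y to its left, z up, the work surface at z = 0. Lengths are in m, angles in degrees, forces in N, time in s.
With the tool pointing down it reaches from about 0.275 to 0.725 m from the base axis. Payload 5.6 kg.
Tool frame: the origin (TCP) lies midway between the tips of the shut fingers; the grasp point (between the pads) lies 19 mm behind it; z points along the fingers, y is the line along which they close (so a half turn about z gives the same grasp; the last joint's range is limited). The gripper opens to 85 mm and grips with 20 to 120 N. Pads are 22 mm wide; open, the fingers measure 114 mm over their backs; the gripper's body (76 mm by 85 mm) begins 54 mm behind the grasp point. The pads swing forward as they close: fully open they stand 13 mm farther back than shut.
Start: joints at [-53.652, 14.616, 6.199, 0, -81.583, -16.306], TCP at [0.189, -0.517, 0.231] pointing down, gripper open.
Joint ranges: [-168.99, 168.99], [-69.2, 112.95], [-62.41, 85.93], [-164.36, 98.24], [-168.68, -3.75], [-174.98, 174.98]. Speed limits (degrees/s): [147.25, 147.25, 180, 180, 180, 180].

## Interface

Orientations are given as [roll, pitch, yaw] about the fixed x, y, z axes, in that order (R = Rz(yaw) Ry(pitch) Rx(roll)).
In Python, from rig import r gives the robot as it stands.
- The arm moves only by the tool step_arm, never from a script. Its argument "motion" is text: rows parted by semicolons, each of 7 numbers parted by spaces: the turn, a rotation vector about the world's x, y, z each as a share of 360 degrees, from -1 to 1, then the shift along the world's x, y, z each as a share of 0.2 m, from -1 to 1, then the opening, from -1 (shut) to 1 (fully open), so that 0 is half open. A call has 1 to 8 rows; each row is the pose to reach, as a shift and turn from the pose commanded when the call began, turning the shorter way round; what a row does not reach only later rows make up. A row lasts 1/10 s, in which the tool goes at most 50 mm and 8.59 degrees, less where a joint would pass 70% of its speed; a pose out of reach is approached as far as the arm can. A call with a number of a shift or a turn outside -1 to 1 is refused whole. A call with a gripper value outside its range is refused whole. The fingers move at their own pace and stop on an object; "force" is the grip in N (left out, the last holds). Time passes only in rows, so rows that repeat a pose let the fingers close. It gives the time, the measured TCP pose, the force, the opening and the grip force at its end, in the units of the state.
- r.get_obs(): the state, without advancing time (a new reading comes with each control period).
- r.get_image(name): name is "side" or "top" or "wrist"; returns a dict with "img" (384x512x3 uint8, red, green, blue), "camera_matrix" (3x3 intrinsics, pixels), "distortion" ([k1, k2, p1, p2, k3] as OpenCV has them; the pictures are not rectified), "R" (3x3) and "t" (3): a world point X has camera coordinates R X + t; the wrist camera has in their place "tool_from_camera" (4x4, takes a point from camera to tool coordinates, whose origin is the TCP and whose axes are the flange's). Camera axes: x right, y down, z forward; pixel columns grow to the right and rows downward; lengths in m; the calibration is good to about 2 mm. A picture is of the moment at which its call begins: read the wrist's pose just before it. There is no depth.
- r.finish_job(): hands the job in; it is judged then, once.
The state is a dict: "time": time; "joint_positions": joint angles; "qd": joint speeds; "tau": joint torques, N m; "tcp_pos": TCP position; "tool_rot": TCP orientation; "wrist_force": force on the tool from outside, world axes, zero at the start; "torque": the same for the moment, N m; "gripper_width": finger opening in m; "grip_force": force on a finger pad.
Only numpy, scipy, OpenCV 4.12 (cv2) and the standard library are available. Lean on these libraries where they do the work, as an engineer would, in place of code of your own. Each camera call takes 0.05 s, during which the arm holds its last target. There are 200 camera calls.

## Task

The engraving practice pieces have been piled up on the grinding-point case. Take the pile apart and lay each thing flat, right way up, in the middle of its own job tray: the wooden piece in the green tray, the silver one in the black tray, the dark square one in the yellow tray, and the closed teal case in the red tray. Leave the black loupe and the blue-lidded pot where they stand.

Things in the scene. Friction and masses are not known exactly. Their poses are not given: they have to be found in the camera images.
- wood_center (a point): light-brown wooden practice piece, flat with rounded ends, 30 (its x) x 60 (its y) x 10 mm (z up), about 12 g; top of the pile, lying about crosswise on the silver piece. This point is its centre, half-way up
- silver_center (a point): pale silver-grey metal practice piece, flat with rounded ends, 34 (its x) x 52 (its y) x 8.6 mm (z up), about 42 g; second from the top, on the dark square piece. This point is its centre, half-way up
- slate_center (a point): dark grey square practice piece, 46 x 46 x 9 mm (z up), about 50 g; third from the top, lying on the closed case. This point is its centre, half-way up
- case_center (a point): closed grinding-point case, teal bottom and clear lid that stays shut, 56 (its x) x 78 (its y) x 22 mm (z up), about 70 g; bottom of the pile, standing on the bench. This point is its centre, half-way up
- tray_green_floor (a point): low job tray with a green floor and a bare aluminium rim, 100 x 116 mm outside, fixed to the bench; this point is the middle of the floor's upper face, 8 mm above the bench. The floor is 92 mm along its x by 108 mm along its y (z up); the plain 4 mm wide rim rises 3 mm above the floor
- tray_black_floor (a point): low job tray with a black floor and a bare aluminium rim, 100 x 116 mm outside, fixed to the bench; this point is the middle of the floor's upper face, 8 mm above the bench. The floor is 92 mm along its x by 108 mm along its y (z up); the plain 4 mm wide rim rises 3 mm above the floor
- tray_yellow_floor (a point): low job tray with a yellow floor and a bare aluminium rim, 100 x 116 mm outside, fixed to the bench; this point is the middle of the floor's upper face, 8 mm above the bench. The floor is 92 mm along its x by 108 mm along its y (z up); the plain 4 mm wide rim rises 3 mm above the floor
- tray_red_floor (a point): low job tray with a red floor and a bare aluminium rim, 100 x 116 mm outside, fixed to the bench; this point is the middle of the floor's upper face, 8 mm above the bench. The floor is 92 mm along its x by 108 mm along its y (z up); the plain 4 mm wide rim rises 3 mm above the floor
- loupe_center (a point): black watchmaker's loupe, 38 mm across and 30 mm high, standing loose on the bench: bystander. This point is its centre, half-way up
- pot_center (a point): screw-top parts pot with a dark blue lid, 43 mm across and 31 mm high, standing loose on the bench: bystander. This point is its centre, half-way up
Things that resemble listed ones, but are neither listed nor needed, are in the scene too. Leave any orange look-alike of the part that bears wood_center alone.

How it is judged:
By the outcome, as a careful person would: the job done as asked, in the order asked, and still so for the second after the job is handed in, with the robot touching nothing.
It also fails if it takes over 109 s, if anything falls off the work surface, if the arm or the gripper's body presses on something with over 40 N, if the wrist force passes 120 N, or if a joint passes its speed limit or range.

## Working session

There is one attempt and no reset: what is moved stays moved. The work goes in short steps, Python scripts to look and compute and a tool call to move; the robot and the scene stay as the last step left them, time stands still between calls to the robot, and variables do not carry over. Pictures are saved under pics/ and viewed, at most 14 in all, crops included, and the job is handed in when it is done.

Besides the shell and the picture viewer there is one more tool, called after ">>>" by a JSON object that holds its "method" and its "body", one argument or row to a line. step_arm: Moves the arm, as the interface text tells. Shift numbers are shares of 0.2 m and turn numbers shares of 360 degrees, none past 1 either way. Its arguments: {"type":"object","properties":{"motion":{"type":"string"},"force":{"type":"number"}},"required":["motion"]}

```bash
mkdir -p pics; ls; cat > h.py <<'E'
import numpy as np, cv2
from rig import r
def snap(n,f):
    o=r.get_obs(); d=r.get_image(n); cv2.imwrite('pics/'+f+'.png',d['img'][:,:,::-1]); d['obs']=o
    np.save('pics/'+f+'.npy',d,allow_pickle=True); return d
def load(f): return np.load('pics/'+f+'.npy',allow_pickle=True).item()
def ray(d,px):
    u=cv2.undistortPoints(np.array(px,float).reshape(-1,1,2),np.array(d['camera_matrix']),np.array(d['distortion'])).reshape(-1,2)
    v=np.c_[u,np.ones(len(u))]; R=np.array(d['R']); t=np.array(d['t'])
    return -R.T@t, v@R
def plane(d,px,z):
    c,v=ray(d,px); return c+v*((z-c[2])/v[:,2:3])
E
python3 - <<'E'
from h import *
o=r.get_obs();print(o)
for n in('top','side'):
    d=snap(n,n+'0');print(n,-np.array(d['R']).T@d['t'])
d=snap('wrist','wrist0');print(d['tool_from_camera'])
a=[cv2.imread(f'pics/{n}0.png') for n in('top','side')]
E
```

```text
pics
{'time': 0.0, 'joint_positions': array([-5.36512678e+01,  1.46520862e+01,  6.13058585e+00, -2.88421646e-02,
       -8.15847344e+01, -1.63046382e+01]), 'qd': array([-0.02902622, -0.05339403,  0.09896944,  0.07931466, -0.02035555,
       -0.02174762]), 'tau': array([ 1.64080120e-04, -3.86625659e+01,  2.37940210e+01,  5.36505103e+00,
       -6.13136304e-03,  9.55705275e-06]), 'tcp_pos': array([ 0.1883786 , -0.51618898,  0.23039968]), 'tool_rot': array([ 1.79890029e+02, -2.44848948e-03, -1.59960151e+02]), 'wrist_force': array([-0.51717092, -0.81569382, -0.26677594]), 'torque': array([-0.04032289,  0.03040487,  0.0410738 ]), 'grip_force': 0.0, 'gripper_width': 0.08543792591131345}
top [0.21764963 0.09867134 1.56775213]
side [0.09961892 0.96197351 0.64204739]
[[ 4.76099541e-04 -9.56484148e-01 -2.91783906e-01  7.51718500e-02]
 [ 9.99999129e-01  9.60874573e-05  1.31670386e-03 -2.28469084e-04]
 [-1.23136960e-03 -2.91784278e-01  9.56483360e-01 -1.43272398e-01]
 [ 0.00000000e+00  0.00000000e+00  0.00000000e+00  1.00000000e+00]]
```

View pics/top0.png

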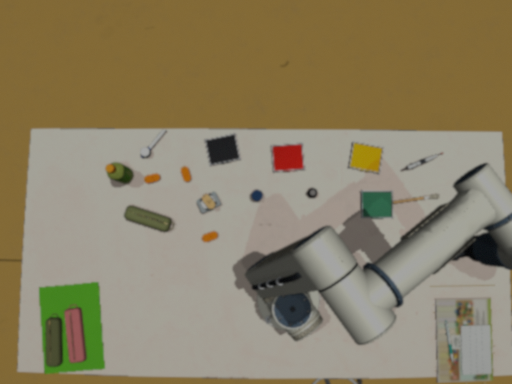

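View pics/side0.png

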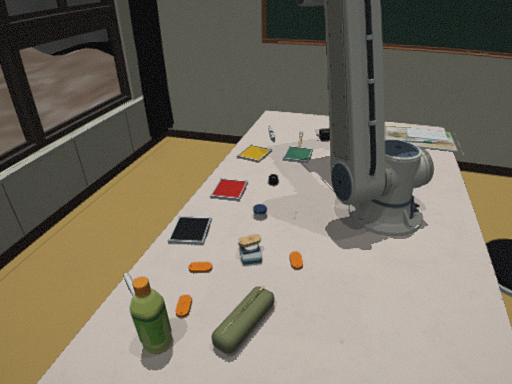

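The top view shows the pile at (208,203), with the trays at black (222,149), red (288,157), yellow (366,157) and green (377,204). The pot is at (256,196), the loupe at (312,193), and the orange look-alikes are around the pile. Next I measure these.

```bash
python3 - <<'E'
from h import *
d=load('top0');im=d['img'];hsv=cv2.cvtColor(im,cv2.COLOR_RGB2HSV)
H,S,V=[hsv[:,:,i].astype(int) for i in range(3)]
ms={'red':((H<8)|(H>172))&(S>150),'yellow':(H>18)&(H<32)&(S>150),'green':(H>60)&(H<90)&(S>100),'black':V<60}
roi={'red':(270,306,140,176),'yellow':(345,386,140,176),'green':(356,395,187,220),'black':(203,242,131,167)}
for k,m in ms.items():
    a,b,c,e=roi[k];mm=np.zeros(m.shape,np.uint8);mm[c:e,a:b]=m[c:e,a:b]
    mm=cv2.morphologyEx(mm,cv2.MORPH_OPEN,np.ones((3,3)))
    cs=max(cv2.findContours(mm,0,1)[0],key=cv2.contourArea)
    P=plane(d,cs.reshape(-1,2),.008)
    rc=cv2.minAreaRect((P[:,:2]*1000).astype(np.float32));print(k,rc)
print(plane(d,[(208,203)],.04),plane(d,[(256,196),(312,193)],.03))
c=cv2.resize(im[180:226,180:240],None,fx=12,fy=12,interpolation=2)
s=load('side0')['img'][225:275,215:275];s=cv2.resize(s,None,fx=9,fy=9,interpolation=2)
cv2.imwrite('pics/c0.png',c[:,:,::-1]);cv2.imwrite('pics/s0.png',s[:,:,::-1])
E
```

```text
red ((508.425048828125, 2.9133529663085938), (85.9256820678711, 99.58922576904297), 0.5404496192932129)
yellow ((512.5615234375, -287.2395324707031), (102.1880874633789, 86.53132629394531), 79.62931823730469)
green ((339.5348205566406, -324.1706848144531), (80.5401382446289, 97.28541564941406), 0.344618022441864)
black ((538.3182373046875, 244.338134765625), (82.71759796142578, 99.27417755126953), 11.970010757446289)
[[0.33550627 0.28773188 0.04      ]] [[ 0.36300234  0.11713301  0.03      ]
 [ 0.37552411 -0.0839261   0.03      ]]
```

View pics/c0.png

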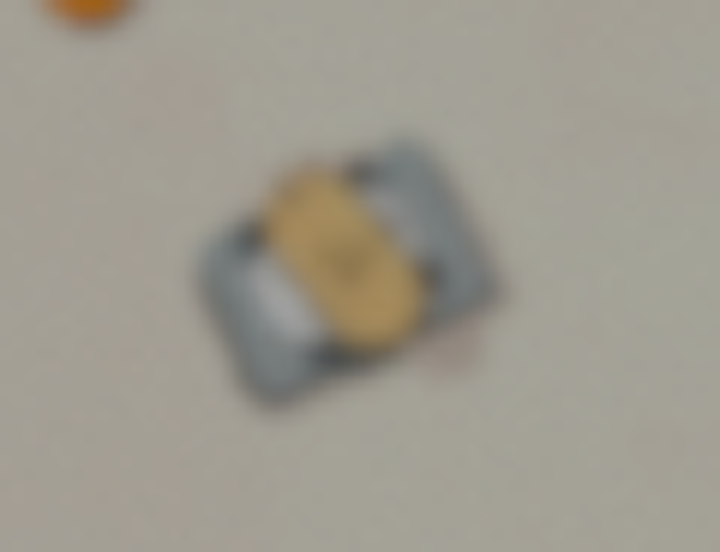

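The crop shows the wooden piece with its long axis about 24° from world x. The silver piece lies crosswise beneath it, and the case's long axis is at about -62°. I'll move over the pile and look with the wrist camera.

>>> {"method": "step_arm", "body": {
  "motion": "0 0 0 0.25 0.25 0 1; 0 0 0 0.5 0.5 0 1; 0 0 0 0.75 0.75 0 1; 0 0 0 0.8 1 0 1; 0 0 0 0.8 1 0 1; 0 0 0 0.8 1 0 1"
}}

```text
time: 0.75
tcp_pos: [0.3503, -0.3131, 0.2312]
tool_rot: [180.0, 0.1, -159.7]
wrist_force: [0.7, -0.3, 0.4]
gripper_width: 0.0856
grip_force: 0.0
```

>>> {"method": "step_arm", "body": {
  "motion": "0 0 0 0.1 0.25 0 1; 0 0 0 0.2 0.5 0 1; 0 0 0 0.2 0.75 0 1; 0 0 0 0.2 1 0 1; 0 0 0 0.2 1 0 1"
}}

```text
time: 1.25
tcp_pos: [0.3884, -0.113, 0.2313]
tool_rot: [179.9, 0.0, -159.7]
wrist_force: [0.3, -0.7, 0.7]
gripper_width: 0.0856
grip_force: 0.0
```

>>> {"method": "step_arm", "body": {
  "motion": "0 0 0 0 0.25 0 1; 0 0 0 0 0.5 0 1; 0 0 0 0 0.75 0 1; 0 0 0 0 1 0 1; 0 0 0 0 1 0 1"
}}

```text
time: 1.75
tcp_pos: [0.3885, 0.0874, 0.231]
tool_rot: [180.0, -0.0, -159.6]
wrist_force: [-0.1, -0.3, 1.0]
gripper_width: 0.0852
grip_force: 0.0
```

>>> {"method": "step_arm", "body": {
  "motion": "0 0 0.01 -0.05 0.25 0 1; 0 0 0.01 -0.1 0.5 0 1; 0 0 0.01 -0.2 0.75 -0.1 1; 0 0 0.01 -0.25 1 -0.2 1; 0 0 0.01 -0.25 1 -0.2 1; 0 0 0.01 -0.25 1 -0.2 1"
}}

```text
time: 2.35
tcp_pos: [0.3383, 0.2835, 0.19]
tool_rot: [-179.9, -0.1, -156.3]
wrist_force: [0.6, -1.3, -0.5]
gripper_width: 0.085
grip_force: 0.0
```

```bash
cat >> h.py <<'E'
from scipy.spatial.transform import Rotation as Rt
def wsnap(f):
    d=snap('wrist',f);o=d['obs'];T=np.eye(4);T[:3,:3]=Rt.from_euler('xyz',o['tool_rot'],degrees=True).as_matrix();T[:3,3]=o['tcp_pos']
    C=T@np.array(d['tool_from_camera']);d['R']=C[:3,:3].T;d['t']=-C[:3,:3].T@C[:3,3]
    np.save('pics/'+f+'.npy',d,allow_pickle=True);return d
E
python3 - <<'E'
from h import *
d=wsnap('w1');o=d['obs'];print(o['time'],o['tcp_pos'],o['tool_rot'],o['joint_positions'])
E
```

```text
2.35 [0.33830175 0.28351364 0.19001035] [-1.79894850e+02 -1.41866302e-01 -1.56265275e+02] [ 6.04394149e+01  3.40647456e+00 -1.33974212e+01 -5.12214856e-04
 -7.33726891e+01 -1.26704413e+02]
```

View pics/w1.png

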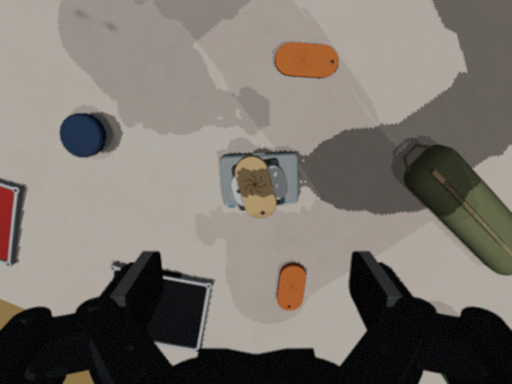

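The wrist view shows the pile at (258,185), with the wood running from (250,158) to (263,216). The pot is at (83,135) and the black tray at (170,310). Now I measure the pieces in this view.

```bash
cat > m.py <<'E'
from h import *
def rect(d,mask,z,roi,close=5,dbg=None):
    a,b,c,e=roi;mm=np.zeros(mask.shape,np.uint8);mm[c:e,a:b]=mask[c:e,a:b]
    mm=cv2.morphologyEx(mm,cv2.MORPH_CLOSE,np.ones((close,close)));mm=cv2.morphologyEx(mm,cv2.MORPH_OPEN,np.ones((3,3)))
    cs=max(cv2.findContours(mm,0,1)[0],key=cv2.contourArea)
    P=plane(d,cs.reshape(-1,2),z)[:,:2]*1000
    (c,(w,h),an)=cv2.minAreaRect(P.astype(np.float32))
    if w>h: w,h,an=h,w,an-90
    return np.round(c,1),round(w,1),round(h,1),'long axis deg %.1f'%((an+90+90)%180-90)
def hsv(d): 
    x=cv2.cvtColor(d['img'],cv2.COLOR_RGB2HSV).astype(int);return x[:,:,0],x[:,:,1],x[:,:,2]
E
python3 - <<'E'
from m import *
d=load('w1');H,S,V=hsv(d)
print(rect(d,(H<28)&(S>70),.0496,(225,295,145,230)))
for px in [(258,160),(225,175),(275,185),(240,190),(225,203),(300,215)]:print(px,H[px[1],px[0]],S[px[1],px[0]],V[px[1],px[0]])
print('case',rect(d,(H>85)&(H<125)&(S>35),.022,(205,310,140,220),15))
print('pot',rect(d,(H>100)&(H<125)&(S>100),.031,(50,115,105,165)))
E
python3 - <<'E'
import cv2
i=cv2.imread('pics/w1.png')[135:235,200:320];cv2.imwrite('pics/w1c.png',cv2.resize(i,None,fx=6,fy=6,interpolation=2))
E
```

```text
(array([341.9, 284.6]), 30.1, 60.0, 'long axis deg 39.2')
(258, 160) 18 99 170
(225, 175) 90 15 133
(275, 185) 100 7 115
(240, 190) 18 104 93
(225, 203) 90 20 140
(300, 215) 13 29 161
case (array([314.5, 287.6]), 4.9, 6.9, 'long axis deg 24.3')
pot (array([365.1, 115.8]), 39.5, 42.2, 'long axis deg -73.4')
```

View pics/w1c.png

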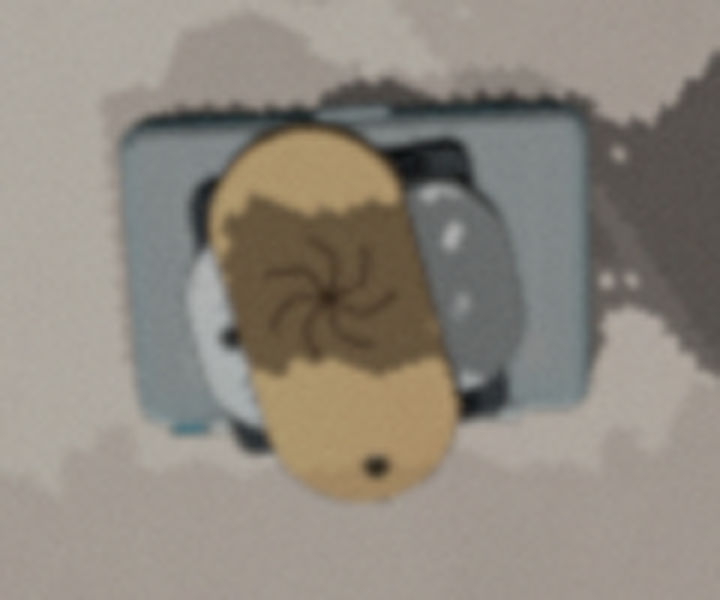

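```bash
cat >> m.py <<'E'
def mom(d,mask,z,roi,close=5,hull=True):
    a,b,c,e=roi;mm=np.zeros(mask.shape,np.uint8);mm[c:e,a:b]=mask[c:e,a:b]
    mm=cv2.morphologyEx(mm,cv2.MORPH_CLOSE,np.ones((close,close)));mm=cv2.morphologyEx(mm,cv2.MORPH_OPEN,np.ones((3,3)))
    cs=max(cv2.findContours(mm,0,1)[0],key=cv2.contourArea)
    if hull: cs=cv2.convexHull(cs)
    P=(plane(d,cs.reshape(-1,2),z)[:,:2]*1e3).astype(np.float32)
    M=cv2.moments(P.reshape(-1,1,2));c=np.array([M['m10'],M['m01']])/M['m00']
    an=.5*np.degrees(np.arctan2(2*M['mu11'],M['mu20']-M['mu02']))
    t=np.radians(an);u=P@np.array([np.cos(t),np.sin(t)]);v=P@np.array([-np.sin(t),np.cos(t)])
    return np.round(c,1),'long axis %.1f'%an,'len %.1f wid %.1f'%(np.ptp(u),np.ptp(v))
E
python3 - <<'E'
from m import *
d=load('w1');H,S,V=hsv(d)
print(mom(d,(H<28)&(S>70),.0496,(225,295,145,230)))
t=load('top0');H,S,V=hsv(t)
print('top',mom(t,(H<28)&(S>85),.0496,(195,222,190,214)))
q=np.array([(130,118),(585,112),(585,408),(137,415)])/6+[200,135]
P=plane(d,q,.022)[:,:2]*1e3;print(P.round(1),P.mean(0),np.linalg.norm(np.roll(P,-1,0)-P,axis=1))
E
```

```text
(array([341.6, 284.7]), 'long axis 38.8', 'len 60.0 wid 30.2')
top (array([339.8, 285.2]), 'long axis 37.5', 'len 53.6 wid 25.4')
[[331.6 244.3]
 [300.9 311.4]
 [346.4 333.4]
 [378.2 264.4]] [339.27846013 288.37467398] [73.80441165 50.53212814 75.99142903 50.75776989]
```

>>> {"method": "step_arm", "body": {
  "motion": "0 0 0.02 0.015 0.005 -0.2 0.2; 0 0 0.042 0.015 0.005 -0.4 0.2; 0 0 0.042 0.015 0.005 -0.6 0.2; 0 0 0.042 0.015 0.005 -0.65 0.2; 0 0 0.042 0.015 0.005 -0.7 0.2; 0 0 0.042 0.015 0.005 -0.742 0.2; 0 0 0.042 0.015 0.005 -0.742 0.2",
  "force": 30
}}

```text
time: 3.1
tcp_pos: [0.342, 0.2845, 0.0433]
tool_rot: [180.0, 0.0, -141.3]
wrist_force: [0.1, -0.4, 0.4]
gripper_width: 0.0509
grip_force: 0.0
```

>>> {"method": "step_arm", "body": {
  "motion": "0 0 0 0 0 0 -0.6; 0 0 0 0 0 0 -0.6; 0 0 0 0 0 0 -0.6; 0 0 0 0 0 0 -0.6; 0 0 0 0 0 0 -0.6; 0 0 0 0 0 0 -0.6"
}}

```text
time: 3.7
tcp_pos: [0.3422, 0.2852, 0.0441]
tool_rot: [180.0, 0.1, -141.2]
wrist_force: [-0.5, 0.2, 6.3]
gripper_width: 0.0288
grip_force: 30.0
```

>>> {"method": "step_arm", "body": {
  "motion": "0 0 0 0 0 0.1 -0.6; 0 0 0 0 0 0.2 -0.6; 0 0 0 0 0 0.4 -0.6; 0 0 0 0 0 0.65 -0.6; 0 0 0 0 0 0.65 -0.6"
}}

```text
time: 4.2
tcp_pos: [0.3443, 0.2873, 0.1799]
tool_rot: [179.9, 0.8, -141.2]
wrist_force: [-0.2, -0.1, -0.5]
gripper_width: 0.0289
grip_force: 29.7
```

```bash
python3 - <<'E'
from m import *
d=wsnap('w2');o=d['obs'];print(o['time'],o['tcp_pos'],o['tool_rot'],o['gripper_width'],o['wrist_force'])
E
```

```text
4.2 [0.3443487 0.2873271 0.1798888] [ 179.87669757    0.76680939 -141.17617879] 0.02893302049859193 [-0.21562419 -0.07313118 -0.46800999]
```

View pics/w2.png

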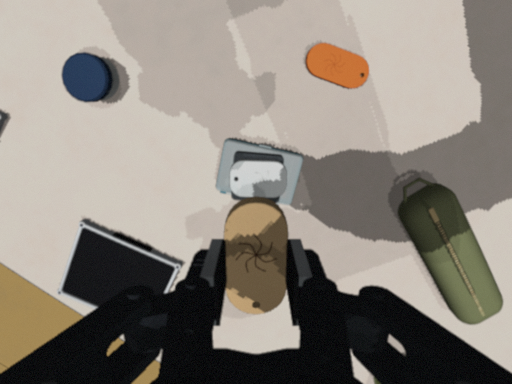

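The wood is held at (256,255). The silver is now exposed at (258,178), with its hole at the left end, and the slate and case are below it.

```bash
python3 - <<'E'
from m import *
d=load('w2');H,S,V=hsv(d)
print('wood',mom(d,(H<28)&(S>70),.1799+.0055,(225,287,195,315),9),d['obs']['tcp_pos'])
print('silver',mom(d,(V>165)&(S<35),.0396,(226,292,155,199),5))
for y in (158,150,140,178,195): print(y,[tuple(x[y,260] for x in(H,S,V))])
c=d['img'][130:210,205:310];cv2.imwrite('pics/w2c.png',cv2.resize(c,None,fx=7,fy=7,interpolation=2)[:,:,::-1])
E
```

```text
wood (array([343.4, 286.7]), 'long axis 38.5', 'len 62.1 wid 30.1') [0.3443487 0.2873271 0.1798888]
silver (array([344.1, 282.7]), 'long axis -29.5', 'len 58.8 wid 32.9')
158 [(np.int64(102), np.int64(22), np.int64(59))]
150 [(np.int64(90), np.int64(11), np.int64(161))]
140 [(np.int64(14), np.int64(28), np.int64(184))]
178 [(np.int64(75), np.int64(3), np.int64(203))]
195 [(np.int64(80), np.int64(7), np.int64(110))]
```

View pics/w2c.png

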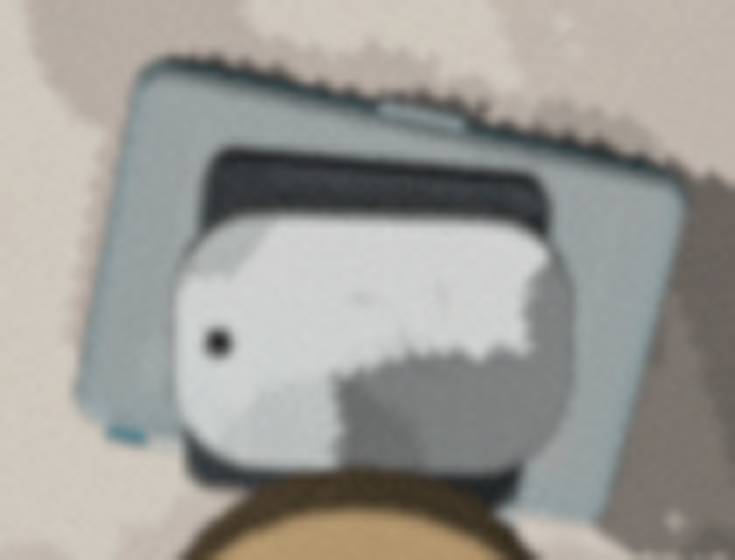

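>>> {"method": "step_arm", "body": {
  "motion": "0 0 -0.02 0.05 -0.25 0 -0.6; 0 0 -0.04 0.1 -0.5 0 -0.6; 0 0 -0.06 0.15 -0.75 0 -0.6; 0 0 -0.08 0.2 -1 0 -0.6; 0 0 -0.1 0.2 -1 0 -0.6; 0 0 -0.1 0.2 -1 0 -0.6"
}}

```text
time: 4.85
tcp_pos: [0.3811, 0.0828, 0.1721]
tool_rot: [-180.0, -0.1, -177.5]
wrist_force: [-0.6, -0.0, 0.1]
gripper_width: 0.0286
grip_force: 29.8
```

>>> {"method": "step_arm", "body": {
  "motion": "0 0 0 0 -0.25 0 -0.6; 0 0 0 0 -0.5 0 -0.6; 0 0 0 0 -0.75 0 -0.6; 0 0 0 0 -1 0 -0.6; 0 0 0 0 -1 0 -0.6"
}}

```text
time: 5.35
tcp_pos: [0.3807, -0.1196, 0.1722]
tool_rot: [-180.0, -0.1, -177.4]
wrist_force: [0.2, 0.4, -0.2]
gripper_width: 0.0284
grip_force: 29.9
```

>>> {"method": "step_arm", "body": {
  "motion": "0 0 0 0 -0.25 0 -0.6; 0 0 0 -0.1 -0.5 0 -0.6; 0 0 0 -0.2 -0.75 0 -0.6; 0 0 0 -0.2 -0.8 0 -0.6; 0 0 0 -0.2 -0.8 0 -0.6; 0 0 0 -0.2 -0.8 0 -0.6"
}}

```text
time: 5.95
tcp_pos: [0.3419, -0.2747, 0.1722]
tool_rot: [179.9, -0.0, -177.1]
wrist_force: [0.3, 0.3, 0.8]
gripper_width: 0.0286
grip_force: 30.0
```

```bash
python3 - <<'E'
from m import *
d=wsnap('w3');o=d['obs'];print(o['time'],o['tcp_pos'],o['tool_rot'],o['joint_positions'])
E
```

```text
5.95 [ 0.34193976 -0.27469722  0.17224772] [ 1.79947825e+02 -4.66974135e-02 -1.77095074e+02] [-1.81939129e+01  3.64411125e+00 -1.57988952e+01 -3.37811626e-02
 -7.06193452e+01 -6.88899552e+01]
```

View pics/w3.png

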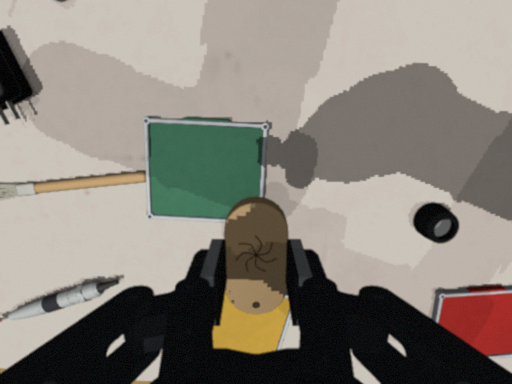

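The green tray is at (207,168), the wood is held at (256,255), and the loupe is at (435,222). I'll measure the tray and the pile from these pictures.

```bash
cat >> m.py <<'E'
def quad(d,q,z):
    # corners TL TR BR BL in px
    P=plane(d,q,z)[:,:2]*1e3;c=P.mean(0);a=(P[1]+P[2]-P[0]-P[3])/2;b=(P[2]+P[3]-P[0]-P[1])/2
    an=lambda v:round(float(np.degrees(np.arctan2(v[1],v[0]))),1)
    return c.round(1),'right axis',an(a),round(float(np.hypot(*a)),1),'down axis',an(b),round(float(np.hypot(*b)),1)
E
python3 - <<'E'
from m import *
d=load('w3');H,S,V=hsv(d)
print('green',mom(d,(H>60)&(H<95)&(S>100),.008,(140,275,115,222),9),rect(d,(H>60)&(H<95)&(S>100),.008,(140,275,115,222),9))
print('wood',mom(d,(H<28)&(S>60),.1722+.0055,(225,287,195,295),9),d['obs']['tcp_pos'])
d=load('w2');f=lambda q:np.array(q)/7+[205,130]
print('silver',quad(d,f([(175,213),(577,216),(577,473),(173,468)]),.0396))
print('slate',quad(d,f([(205,152),(548,175),(515,505),(187,483)]),.031))
print('case',quad(d,f([(140,72),(690,190),(605,525),(78,420)]),.022))
E
```

```text
green (array([ 336. , -326.5]), 'long axis -68.6', 'len 130.2 wid 108.8') (array([ 336.4, -324.9]), 96.9, 106.8, 'long axis deg 89.8')
wood (array([ 336.7, -275.3]), 'long axis 2.6', 'len 50.5 wid 30.1') [ 0.34193976 -0.27469722  0.17224772]
silver (array([340.7, 288.7]), 'right axis', 128.2, 52.2, 'down axis', 38.8, 34.3)
slate (array([342.1, 288. ]), 'right axis', 124.8, 44.8, 'down axis', 34.6, 45.5)
case (array([339.7, 288.8]), 'right axis', 116.8, 75.4, 'down axis', 27.2, 49.1)
```

```bash
python3 - <<'E'
from m import *
d=load('w3')
print('green',quad(d,[(147,118),(269,124),(265,222),(149,216)],.011))
c=d['img'][110:230,135:280];cv2.imwrite('pics/w3c.png',cv2.resize(c,None,fx=5,fy=5,interpolation=2)[:,:,::-1])
E
```

```text
green (array([ 338.4, -321.7]), 'right axis', 89.9, 115.6, 'down axis', -0.0, 97.3)
```

View pics/w3c.png

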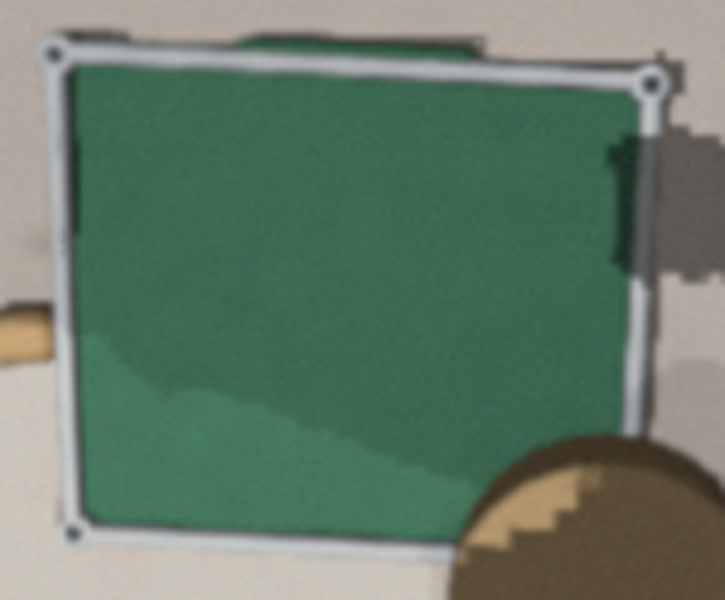

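>>> {"method": "step_arm", "body": {
  "motion": "0 0 0.02 -0.015 -0.237 0 -0.6; 0 0 0.05 -0.015 -0.237 0 -0.6; 0 0 0.07 -0.015 -0.237 0 -0.6; 0 0 0.1 -0.015 -0.237 0 -0.6; 0 0 0.12 -0.015 -0.237 0 -0.6; 0 0 0.14 -0.015 -0.237 0 -0.6; 0 0 0.16 -0.015 -0.237 0 -0.6; 0 0 0.18 -0.015 -0.237 0 -0.6"
}}

```text
time: 6.8
tcp_pos: [0.3395, -0.3215, 0.1728]
tool_rot: [-180.0, 0.0, -111.9]
wrist_force: [-0.6, 0.1, 0.4]
gripper_width: 0.0281
grip_force: 30.0
```

>>> {"method": "step_arm", "body": {
  "motion": "0 0 0.02 0 0 -0.2 -0.6; 0 0 0.04 0 0 -0.4 -0.6; 0 0 0.062 0 0 -0.6 -0.6; 0 0 0.062 0 0 -0.7 -0.6; 0 0 0.062 0 0 -0.75 -0.6; 0 0 0.062 0 0 -0.75 -0.6; 0 0 0.062 0 0 -0.75 -0.6"
}}

```text
time: 7.5
tcp_pos: [0.3398, -0.3231, 0.024]
tool_rot: [-179.9, -0.1, -90.0]
wrist_force: [1.6, 0.6, -0.2]
gripper_width: 0.0284
grip_force: 30.0
```

>>> {"method": "step_arm", "body": {
  "motion": "0 0 0 0 0 -0.01 -0.6; 0 0 0 0 0 -0.02 -0.6; 0 0 0 0 0 -0.03 -0.6; 0 0 0 0 0 -0.035 -0.6; 0 0 0 0 0 -0.04 -0.6; 0 0 0 0 0 -0.04 -0.6"
}}

```text
time: 8.1
tcp_pos: [0.3384, -0.3231, 0.0148]
tool_rot: [180.0, 0.0, -90.1]
wrist_force: [-0.2, -0.2, -0.3]
gripper_width: 0.0286
grip_force: 30.0
```

>>> {"method": "step_arm", "body": {
  "motion": "0 0 0 0 0 -0.005 -0.6; 0 0 0 0 0 -0.01 -0.6; 0 0 0 0 0 -0.01 -0.6"
}}

```text
time: 8.4
tcp_pos: [0.3385, -0.3231, 0.0128]
tool_rot: [180.0, 0.0, -90.1]
wrist_force: [-0.0, -0.3, 0.5]
gripper_width: 0.0282
grip_force: 30.0
```

>>> {"method": "step_arm", "body": {
  "motion": "0 0 0 0 0 -0.005 -0.6; 0 0 0 0 0 -0.005 -0.6; 0 0 0 0 0 -0.005 -0.6"
}}

```text
time: 8.7
tcp_pos: [0.3385, -0.3231, 0.0126]
tool_rot: [-180.0, -0.0, -90.1]
wrist_force: [-2.0, 2.5, 7.6]
gripper_width: 0.029
grip_force: 30.8
```

>>> {"method": "step_arm", "body": {
  "motion": "0 0 0 0 0 -0.005 -0.6; 0 0 0 0 0 -0.005 -0.6; 0 0 0 0 0 -0.005 -0.6"
}}

```text
time: 9.0
tcp_pos: [0.3386, -0.3232, 0.0126]
tool_rot: [-180.0, -0.0, -90.1]
wrist_force: [-3.2, 5.1, 17.7]
gripper_width: 0.0285
grip_force: 31.9
```

>>> {"method": "step_arm", "body": {
  "motion": "0 0 0 0 0 0.005 -0.6; 0 0 0 0 0 0.01 -0.3; 0 0 0 0 0 0.01 0; 0 0 0 0 0 0.01 0.1; 0 0 0 0 0 0.1 0.1; 0 0 0 0 0 0.3 0.1; 0 0 0 0 0 0.55 0.1; 0 0 0 0 0 0.8 0.1"
}}

```text
time: 9.8
tcp_pos: [0.3379, -0.3228, 0.1723]
tool_rot: [179.9, 0.0, -90.1]
wrist_force: [1.6, -0.7, -0.0]
gripper_width: 0.0473
grip_force: 0.0
```

>>> {"method": "step_arm", "body": {
  "motion": "0 0 0 0 0 0.1 0.1; 0 0 0 0.2 0.25 0.1 0.1; 0 0 0 0.2 0.3 0.1 0.1; 0 0 0 0.2 0.3 0.1 0.1; 0 0 0 0.2 0.3 0.1 0.1"
}}

```text
time: 10.3
tcp_pos: [0.3785, -0.2628, 0.1907]
tool_rot: [180.0, 0.0, -90.0]
wrist_force: [-0.5, -0.3, 1.0]
gripper_width: 0.0467
grip_force: 0.0
```

```bash
python3 - <<'E'
from m import *
d=wsnap('w4');o=d['obs'];print(o['time'],o['tcp_pos'],o['tool_rot'],o['joint_positions'])
E
```

```text
10.3 [ 0.37853688 -0.26280691  0.19065816] [ 1.79971406e+02  4.71282729e-03 -9.00461978e+01] [-1.51929090e+01  5.51445419e+00 -1.09716223e+01  3.04713373e-03
 -7.35427557e+01  1.51458484e+01]
```

View pics/w4.png

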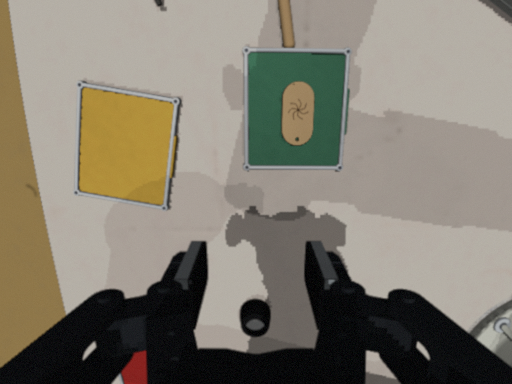

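The wood lies flat in the green tray at (297,113), and the tray centre is about (297,109). The yellow tray is at (127,146). I'll check the numbers and go back for the silver piece.

```bash
python3 - <<'E'
from m import *
d=load('w4');H,S,V=hsv(d)
print('green',quad(d,[(245,48),(350,50),(342,170),(246,169)],.011))
print('wood',mom(d,(H<24)&(S>60),.018,(275,322,75,150)))
print('yellow',quad(d,[(80,83),(180,99),(167,209),(75,193)],.011))
E
```

```text
green (array([ 338.4, -324. ]), 'right axis', 179.4, 98.4, 'down axis', 90.1, 115.1)
wood (array([ 337.9, -322.5]), 'long axis -89.6', 'len 58.0 wid 29.8')
yellow (array([ 510.4, -288.5]), 'right axis', 170.0, 99.3, 'down axis', 79.0, 114.2)
```

>>> {"method": "step_arm", "body": {
  "motion": "0 0 0.02 0 0.25 0 0.1; 0 0 0.04 0 0.5 0 0.1; 0 0 0.06 0 0.75 0 0.1; 0 0 0.08 0 1 0 0.1; 0 0 0.106 0 1 0 0.1; 0 0 0.106 0 1 0 0.1"
}}

```text
time: 10.95
tcp_pos: [0.3785, -0.0623, 0.1909]
tool_rot: [-180.0, -0.0, -51.7]
wrist_force: [-0.2, -0.5, -1.0]
gripper_width: 0.047
grip_force: 0.0
```

>>> {"method": "step_arm", "body": {
  "motion": "0 0 0 0 0.25 0 0.1; 0 0 0 0 0.5 0 0.1; 0 0 0 0 0.75 0 0.1; 0 0 0 0 1 0 0.1; 0 0 0 0 1 0 0.1"
}}

```text
time: 11.45
tcp_pos: [0.3792, 0.1399, 0.1905]
tool_rot: [-180.0, 0.0, -52.0]
wrist_force: [-0.1, -2.2, -0.2]
gripper_width: 0.0471
grip_force: 0.0
```

>>> {"method": "step_arm", "body": {
  "motion": "0 0 0 -0.05 0.25 0 0.1; 0 0 0 -0.1 0.5 0 0.1; 0 0 0 -0.18 0.7 0 0.1; 0 0 0 -0.18 0.75 0 0.1; 0 0 0 -0.18 0.75 0 0.1; 0 0 0 -0.18 0.75 0 0.1"
}}

```text
time: 12.05
tcp_pos: [0.3434, 0.2854, 0.1906]
tool_rot: [179.9, -0.0, -52.2]
wrist_force: [0.4, -0.3, 0.8]
gripper_width: 0.0469
grip_force: 0.0
```

```bash
python3 - <<'E'
from m import *
d=wsnap('w5');o=d['obs'];print(o['time'],o['tcp_pos'],o['tool_rot'],o['joint_positions'])
P=d['R']@np.array([.3407,.2887,.0396])+d['t'];u=cv2.projectPoints(P.reshape(1,3),np.zeros(3),np.zeros(3),np.array(d['camera_matrix']),np.array(d['distortion']))[0].ravel();print(u)
x,y=int(u[0]),int(u[1]);x0,y0=max(0,x-60),max(0,y-50);print(x0,y0)
cv2.imwrite('pics/w5c.png',cv2.resize(d['img'][y0:y0+100,x0:x0+120],None,fx=6,fy=6,interpolation=2)[:,:,::-1])
E
```

```text
12.05 [0.34335843 0.28542855 0.19059718] [ 1.79946353e+02 -3.29707002e-02 -5.21722095e+01] [ 5.99756981e+01  3.89588030e+00 -1.27822521e+01  1.07624917e-02
 -7.33839863e+01 -2.21510062e+01]
[254.90229222 183.70898302]
194 133
```

View pics/w5c.png

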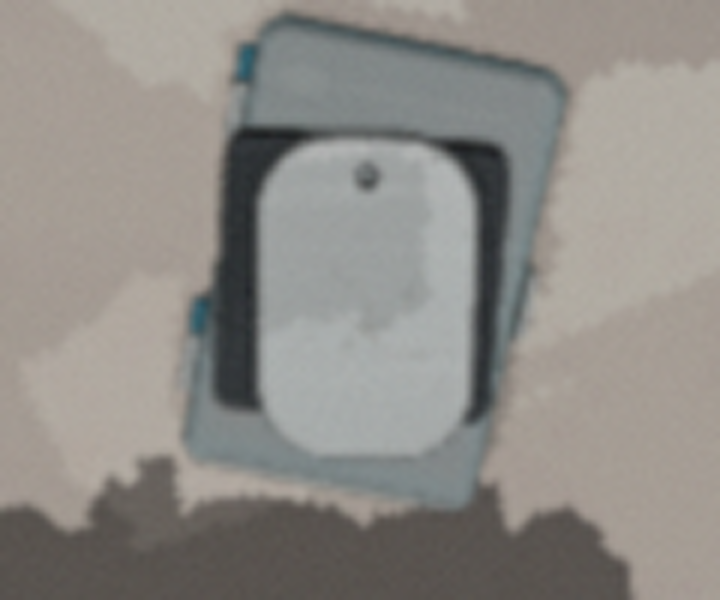

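The pieces beneath are square-on here: silver (257,138)-(475,457), slate (213,128)-(508,420) and case (183,15)-(568,510), all in crop pixels.

```bash
python3 - <<'E'
from m import *
d=load('w5');f=lambda q:np.array(q)/6+[194,133]
print('silver',quad(d,f([(257,138),(477,140),(475,456),(257,457)]),.0396))
print('slate',quad(d,f([(232,128),(508,148),(490,422),(213,408)]),.031))
print('case',quad(d,f([(262,18),(570,82),(473,512),(181,458)]),.022))
E
```

```text
silver (array([340.8, 288.3]), 'right axis', -142.3, 34.5, 'down axis', 127.6, 51.6)
slate (array([342.5, 287.7]), 'right axis', -145.8, 44.7, 'down axis', 124.1, 46.2)
case (array([340.3, 287.9]), 'right axis', -153.6, 50.8, 'down axis', 116.6, 75.8)
```

>>> {"method": "step_arm", "body": {
  "motion": "0 0 0 -0.013 0.015 -0.25 0.05; 0 0 0 -0.013 0.015 -0.5 0.05; 0 0 0 -0.013 0.015 -0.65 0.05; 0 0 0 -0.013 0.015 -0.72 0.05; 0 0 0 -0.013 0.015 -0.75 0.05; 0 0 0 -0.013 0.015 -0.765 0.05; 0 0 0 -0.013 0.015 -0.765 0.05; 0 0 0 -0.013 0.015 -0.765 0.05"
}}

```text
time: 12.9
tcp_pos: [0.3405, 0.2903, 0.0389]
tool_rot: [-179.9, 0.0, -52.0]
wrist_force: [0.4, 0.6, 0.7]
gripper_width: 0.0448
grip_force: 0.0
```

>>> {"method": "step_arm", "body": {
  "motion": "0 0 0 0 0 0 -0.4; 0 0 0 0 0 0 -0.4; 0 0 0 0 0 0 -0.4; 0 0 0 0 0 0 -0.4; 0 0 0 0 0 0 -0.4; 0 0 0 0 0 0 -0.4",
  "force": 40
}}

```text
time: 13.5
tcp_pos: [0.3406, 0.2907, 0.0394]
tool_rot: [-179.8, 0.0, -51.9]
wrist_force: [-0.8, 0.1, 7.3]
gripper_width: 0.0255
grip_force: 3.6
```

>>> {"method": "step_arm", "body": {
  "motion": "0 0 0 0 0 0.02 -0.4; 0 0 0 0 0 0.03 -0.2; 0 0 0 0 0 0.05 0; 0 0 0 0 0 0.2 0.05; 0 0 0 0 0 0.45 0.05; 0 0 0 0 0 0.6 0.05; 0 0 0 0 0 0.75 0.05; 0 0 0 0 0 0.75 0.05"
}}

```text
time: 14.3
tcp_pos: [0.3416, 0.2917, 0.1925]
tool_rot: [-179.5, 0.1, -51.9]
wrist_force: [0.4, 0.5, -0.2]
gripper_width: 0.0449
grip_force: 0.0
```

```bash
python3 - <<'E'
from m import *
d=wsnap('w6');o=d['obs'];print(o['time'],o['tcp_pos'],o['tool_rot'])
cv2.imwrite('pics/w6c.png',cv2.resize(d['img'][133:233,194:314],None,fx=6,fy=6,interpolation=2)[:,:,::-1])
E
```

```text
14.3 [0.34159805 0.29172083 0.19247212] [-1.79511318e+02  1.02467474e-01 -5.19289939e+01]
```

View pics/w6c.png

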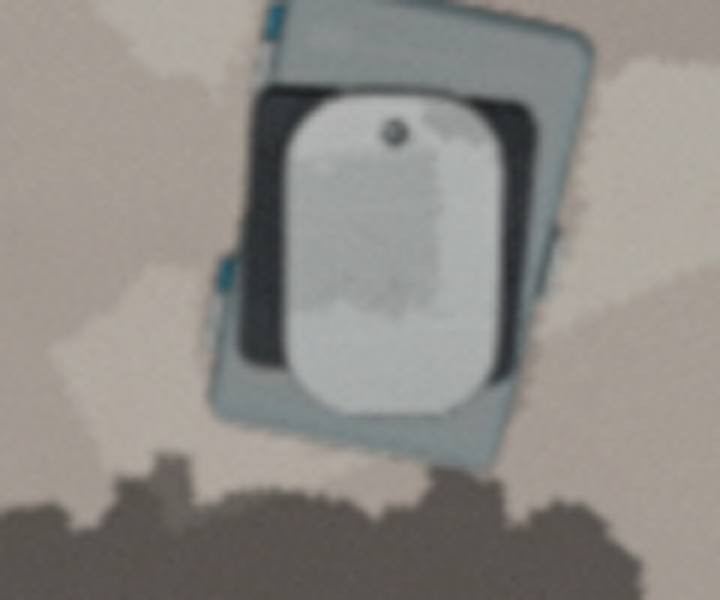

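The pile is undisturbed: the fingers closed just above the silver, so the tips sit about at the TCP. I'll go lower.

>>> {"method": "step_arm", "body": {
  "motion": "0 0 0 0 -0.01 -0.25 0.05; 0 0 0 0 -0.01 -0.5 0.05; 0 0 0 0 -0.01 -0.65 0.05; 0 0 0 0 -0.01 -0.72 0.05; 0 0 0 0 -0.01 -0.76 0.05; 0 0 0 0 -0.01 -0.78 0.05; 0 0 0 0 -0.01 -0.78 0.05; 0 0 0 0 -0.01 -0.78 0.05"
}}

```text
time: 15.15
tcp_pos: [0.3403, 0.2885, 0.0326]
tool_rot: [-179.9, 0.0, -51.9]
wrist_force: [-0.6, -0.1, 0.3]
gripper_width: 0.0448
grip_force: 0.0
```

>>> {"method": "step_arm", "body": {
  "motion": "0 0 0 0 0 0 0.05; 0 0 0 0 0 0 0.05"
}}

```text
time: 15.35
tcp_pos: [0.3401, 0.2883, 0.0325]
tool_rot: [-179.9, 0.0, -52.0]
wrist_force: [0.4, -0.2, 0.3]
gripper_width: 0.0447
grip_force: 0.0
```

>>> {"method": "step_arm", "body": {
  "motion": "0 0 0 0 0 0 -0.4; 0 0 0 0 0 0 -0.4; 0 0 0 0 0 0 -0.4; 0 0 0 0 0 0 -0.4; 0 0 0 0 0 0 -0.4; 0 0 0 0 0 0 -0.4",
  "force": 45
}}

```text
time: 15.95
tcp_pos: [0.3402, 0.2883, 0.0326]
tool_rot: [-179.9, 0.0, -51.9]
wrist_force: [-2.1, -0.4, 5.6]
gripper_width: 0.0321
grip_force: 44.9
```

>>> {"method": "step_arm", "body": {
  "motion": "0 0 0 0 0 0.05 -0.4; 0 0 0 0 0 0.15 -0.4; 0 0 0 0 0 0.3 -0.4; 0 0 0 0 0 0.45 -0.4; 0 0 0 0 0 0.6 -0.4; 0 0 0 0 0 0.6 -0.4"
}}

```text
time: 16.55
tcp_pos: [0.3417, 0.2899, 0.1567]
tool_rot: [-179.5, 0.1, -51.9]
wrist_force: [-0.6, 0.4, -0.1]
gripper_width: 0.032
grip_force: 44.8
```

```bash
python3 - <<'E'
from m import *
d=load('w2')
P=plane(d,[(82,221),(182,265),(59,293)],.011)*1e3;print(P.round(1),(P[1]+P[2])/2, np.degrees(np.arctan2(*(P[1]-P[0])[[1,0]])),np.degrees(np.arctan2(*(P[2]-P[0])[[1,0]])))
E
```

```text
[[498.9 176.6  11. ]
 [474.4 289.4  11. ]
 [597.  198.8  11. ]] [535.69456499 244.13411157  11.        ] 102.27732641854205 12.778005854202053
```

>>> {"method": "step_arm", "body": {
  "motion": "0 0 -0.02 0.25 -0.05 0 -0.4; 0 0 -0.04 0.5 -0.05 0 -0.4; 0 0 -0.06 0.6 -0.05 0 -0.4; 0 0 -0.071 0.6 -0.05 0 -0.4; 0 0 -0.071 0.6 -0.05 0 -0.4; 0 0 -0.071 0.6 -0.05 0 -0.4"
}}

```text
time: 17.15
tcp_pos: [0.4595, 0.2777, 0.1517]
tool_rot: [180.0, -0.0, -77.4]
wrist_force: [0.6, 0.4, -0.0]
gripper_width: 0.0321
grip_force: 44.9
```

```bash
python3 - <<'E'
from m import *
d=wsnap('w7');o=d['obs'];print(o['time'],o['tcp_pos'],o['tool_rot'],o['gripper_width'],o['joint_positions'])
E
```

```text
17.15 [0.45950462 0.27769709 0.15165474] [ 1.79960897e+02 -1.37434139e-02 -7.74052220e+01] 0.03206790914836222 [ 4.78512442e+01  1.53334608e+01 -4.59016266e+00 -1.20687735e-02
 -7.01162410e+01 -3.52523621e+01]
```

View pics/w7.png

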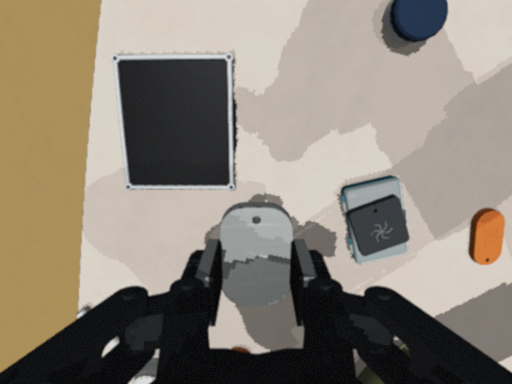

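The silver is held at (256,255), and the black tray's outer corners are at (114,55), (234,53), (236,189) and (127,189). The slate is on the case at (378,225), turned like the case.

```bash
python3 - <<'E'
from m import *
d=load('w7');H,S,V=hsv(d)
print('black',quad(d,[(113,54),(235,53),(236,189),(126,189)],.011))
print('silver',mom(d,(V>95)&(S<40),d['obs']['tcp_pos'][2]+.007,(222,291,200,305),9))
for (l,z,m,k) in [('slate',.031,V<85,9),('case',.022,(H>80)&(H<125)&(S>12),9)]:
    roi=(335,415,170,268)
    print(l,rect(d,m,z,roi,k),mom(d,m,z,roi,k))
E
```

```text
black (array([536.7, 241.6]), 'right axis', -167.6, 101.7, 'down axis', 102.0, 116.4)
silver (array([459.3, 274.5]), 'long axis -77.3', 'len 54.4 wid 33.8')
slate (array([346.4, 288. ]), 48.2, 51.5, 'long axis deg 33.5') (array([346. , 287.6]), 'long axis 16.7', 'len 57.3 wid 55.4')
case (array([344.7, 285.5]), 55.5, 78.4, 'long axis deg -64.0') (array([345. , 285.7]), 'long axis -60.7', 'len 80.2 wid 55.7')
```

>>> {"method": "step_arm", "body": {
  "motion": "0 0 0 0.2 -0.08 0 -0.4; 0 0 0 0.388 -0.171 0 -0.4; 0 0 0 0.388 -0.171 -0.2 -0.4; 0 0 0 0.388 -0.171 -0.45 -0.4; 0 0 0 0.388 -0.171 -0.6 -0.4; 0 0 0 0.388 -0.171 -0.67 -0.4; 0 0 0 0.388 -0.171 -0.69 -0.4; 0 0 0 0.388 -0.171 -0.69 -0.4"
}}

```text
time: 18.0
tcp_pos: [0.5373, 0.244, 0.0141]
tool_rot: [180.0, -0.0, -77.4]
wrist_force: [0.7, 0.1, 0.3]
gripper_width: 0.0322
grip_force: 45.0
```

>>> {"method": "step_arm", "body": {
  "motion": "0 0 0 0 0 -0.01 -0.4; 0 0 0 0 0 -0.015 -0.4; 0 0 0 0 0 -0.015 -0.4"
}}

```text
time: 18.3
tcp_pos: [0.5378, 0.244, 0.0117]
tool_rot: [-179.9, 0.0, -77.5]
wrist_force: [0.4, -0.0, -0.5]
gripper_width: 0.032
grip_force: 45.0
```

>>> {"method": "step_arm", "body": {
  "motion": "0 0 0 0 0 -0.005 -0.4; 0 0 0 0 0 -0.005 -0.4; 0 0 0 0 0 -0.005 -0.4"
}}

```text
time: 18.6
tcp_pos: [0.5375, 0.2437, 0.01]
tool_rot: [-180.0, 0.0, -77.5]
wrist_force: [-0.2, 0.3, -0.5]
gripper_width: 0.0321
grip_force: 45.0
```

>>> {"method": "step_arm", "body": {
  "motion": "0 0 0 0 0 -0.005 -0.4; 0 0 0 0 0 -0.005 -0.4; 0 0 0 0 0 -0.005 -0.4"
}}

```text
time: 18.9
tcp_pos: [0.5377, 0.2438, 0.0097]
tool_rot: [-180.0, 0.0, -77.5]
wrist_force: [-2.1, -0.7, 5.9]
gripper_width: 0.0321
grip_force: 45.6
```

>>> {"method": "step_arm", "body": {
  "motion": "0 0 0 0 0 -0.003 -0.4; 0 0 0 0 0 -0.003 -0.4; 0 0 0 0 0 -0.003 -0.4"
}}

```text
time: 19.2
tcp_pos: [0.5377, 0.2438, 0.0097]
tool_rot: [-180.0, -0.0, -77.5]
wrist_force: [-3.6, -0.2, 9.6]
gripper_width: 0.0319
grip_force: 46.0
```

>>> {"method": "step_arm", "body": {
  "motion": "0 0 0 0 0 0.003 -0.2; 0 0 0 0 0 0.003 0.05; 0 0 0 0 0 0.003 0.1; 0 0 0 0 0 0.1 0.1; 0 0 0 0 0 0.3 0.1; 0 0 0 0 0 0.55 0.3; 0 0 0 0 0 0.8 0.3; 0 0 0 0 0 0.8 0.3"
}}

```text
time: 20.0
tcp_pos: [0.5414, 0.2454, 0.1766]
tool_rot: [-179.2, 0.2, -77.5]
wrist_force: [1.2, 0.1, 0.7]
gripper_width: 0.0555
grip_force: 0.0
```

>>> {"method": "step_arm", "body": {
  "motion": "0 0 0.02 -0.25 0.05 0 0.3; 0 0 0.04 -0.5 0.1 0 0.3; 0 0 0.06 -0.75 0.18 0 0.3; 0 0 0.06 -0.98 0.22 0 0.3; 0 0 0.06 -0.98 0.22 0 0.3; 0 0 0.06 -0.98 0.22 0 0.3; 0 0 0.06 -0.98 0.22 0 0.3"
}}

```text
time: 20.7
tcp_pos: [0.3421, 0.2878, 0.1682]
tool_rot: [-180.0, -0.0, -55.9]
wrist_force: [-0.5, 0.6, -0.5]
gripper_width: 0.0556
grip_force: 0.0
```

```bash
python3 - <<'E'
from m import *
d=wsnap('w8');o=d['obs'];print(o['time'],o['tcp_pos'],o['tool_rot'])
H,S,V=hsv(d)
roi=(190,330,120,250)
for (l,z,m,k) in [('slate',.031,V<90,9),('case',.022,(H>80)&(H<125)&(S>12),9)]:
    print(l,rect(d,m,z,roi,k),mom(d,m,z,roi,k))
E
```

```text
20.7 [0.34209569 0.28778738 0.16822257] [-1.79984376e+02 -7.66947483e-03 -5.59350950e+01]
slate (array([344.3, 287.5]), 46.4, 47.3, 'long axis deg 34.1') (array([343.8, 287.5]), 'long axis -61.7', 'len 49.8 wid 48.5')
case (array([342.3, 287.2]), 53.7, 76.6, 'long axis deg -63.4') (array([342.4, 287. ]), 'long axis -62.3', 'len 76.9 wid 53.9')
```

>>> {"method": "step_arm", "body": {
  "motion": "0 0 0 0.005 0 -0.25 0.3; 0 0 0 0.005 0 -0.5 0.3; 0 0 0 0.005 0 -0.62 0.3; 0 0 0 0.005 0 -0.68 0.3; 0 0 0 0.005 0 -0.71 0.3; 0 0 0 0.005 0 -0.731 0.3; 0 0 0 0.005 0 -0.731 0.3; 0 0 0 0.005 0 -0.731 0.3"
}}

```text
time: 21.55
tcp_pos: [0.3431, 0.2882, 0.0227]
tool_rot: [-179.9, 0.0, -55.9]
wrist_force: [0.6, 1.0, 0.6]
gripper_width: 0.0553
grip_force: 0.0
```

>>> {"method": "step_arm", "body": {
  "motion": "0 0 0 0 0 0 -0.1; 0 0 0 0 0 0 -0.1; 0 0 0 0 0 0 -0.1; 0 0 0 0 0 0 -0.1; 0 0 0 0 0 0 -0.1; 0 0 0 0 0 0 -0.1"
}}

```text
time: 22.15
tcp_pos: [0.3431, 0.2884, 0.0232]
tool_rot: [-179.9, 0.0, -55.9]
wrist_force: [-0.3, -1.5, 6.2]
gripper_width: 0.0442
grip_force: 46.3
```

>>> {"method": "step_arm", "body": {
  "motion": "0 0 0 0 0 0.05 -0.1; 0 0 0 0 0 0.15 -0.1; 0 0 0 0 0 0.3 -0.1; 0 0 0 0 0 0.45 -0.1; 0 0 0 0 0 0.7 -0.1; 0 0 0 0 0 0.7 -0.1"
}}

```text
time: 22.75
tcp_pos: [0.3452, 0.2906, 0.1692]
tool_rot: [-179.3, 0.2, -55.9]
wrist_force: [1.1, 0.6, -0.3]
gripper_width: 0.0442
grip_force: 46.1
```

>>> {"method": "step_arm", "body": {
  "motion": "0 0 -0.02 0.15 -0.25 0 -0.1; 0 0 -0.04 0.3 -0.5 0 -0.1; 0 0 -0.06 0.4 -0.75 0 -0.1; 0 0 -0.08 0.4 -1 0 -0.1; 0 0 -0.1 0.4 -1 0 -0.1; 0 0 -0.124 0.4 -1 0 -0.1; 0 0 -0.124 0.4 -1 0 -0.1"
}}

```text
time: 23.45
tcp_pos: [0.4225, 0.0871, 0.1625]
tool_rot: [-180.0, 0.0, -100.7]
wrist_force: [0.7, -0.8, -0.7]
gripper_width: 0.0442
grip_force: 46.1
```

>>> {"method": "step_arm", "body": {
  "motion": "0 0 0 0 -0.25 0 -0.1; 0 0 0 0 -0.5 0 -0.1; 0 0 0 0 -0.75 0 -0.1; 0 0 0 0 -1 0 -0.1; 0 0 0 0 -1 0 -0.1"
}}

```text
time: 23.95
tcp_pos: [0.4219, -0.1166, 0.1623]
tool_rot: [180.0, -0.1, -100.6]
wrist_force: [-0.6, 0.9, -1.0]
gripper_width: 0.0445
grip_force: 46.1
```

>>> {"method": "step_arm", "body": {
  "motion": "0 0 0 0 -0.2 0 -0.1; 0 0 0 0 -0.4 0 -0.1; 0 0 0 0 -0.5 0 -0.1; 0 0 0 0 -0.5 0 -0.1; 0 0 0 0 -0.5 0 -0.1"
}}

```text
time: 24.45
tcp_pos: [0.4227, -0.2118, 0.162]
tool_rot: [180.0, 0.0, -100.4]
wrist_force: [0.1, 0.7, -0.9]
gripper_width: 0.0441
grip_force: 46.1
```

```bash
cat >> m.py <<'E'
def held(d,m,z,roi,k=9): return rect(d,m,z,roi,k)
E
python3 - <<'E'
from m import *
d=wsnap('w9');o=d['obs'];print(o['time'],o['tcp_pos'],o['tool_rot'],o['gripper_width'])
H,S,V=hsv(d)
roi=(0,512,0,384)
m=(H>18)&(H<32)&(S>150)&(V>130)
ys,xs=np.where(m);print(xs.min(),xs.max(),ys.min(),ys.max())
mm=cv2.morphologyEx(m.astype(np.uint8),cv2.MORPH_OPEN,np.ones((5,5)))
for c in cv2.findContours(mm,0,1)[0]:
    if cv2.contourArea(c)>300: print(cv2.boundingRect(c),cv2.contourArea(c))
print(rect(d,m,.008,roi))
E
```

```text
24.45 [ 0.42269027 -0.21176182  0.16204304] [ 1.79992690e+02  2.11899021e-02 -1.00415759e+02] 0.04412386150141128
86 199 53 173
(87, 53, 107, 121) 11615.0
(array([ 513.3, -288.8]), 91.0, 106.7, 'long axis deg 79.5')
```

>>> {"method": "step_arm", "body": {
  "motion": "0 0 0 0.2 -0.2 0 -0.1; 0 0 0 0.449 -0.383 0 -0.1; 0 0 0 0.449 -0.383 -0.1 -0.1; 0 0 0 0.449 -0.383 -0.35 -0.1; 0 0 0 0.449 -0.383 -0.6 -0.1; 0 0 0 0.449 -0.383 -0.7 -0.1; 0 0 0 0.449 -0.383 -0.74 -0.1; 0 0 0 0.449 -0.383 -0.74 -0.1"
}}

```text
time: 25.3
tcp_pos: [0.5125, -0.2879, 0.0138]
tool_rot: [179.9, -0.0, -100.4]
wrist_force: [0.1, -0.3, -0.9]
gripper_width: 0.0443
grip_force: 46.2
```

>>> {"method": "step_arm", "body": {
  "motion": "0 0 0 0 0 -0.01 -0.1; 0 0 0 0 0 -0.02 -0.1; 0 0 0 0 0 -0.02 -0.1"
}}

```text
time: 25.6
tcp_pos: [0.513, -0.2889, 0.0111]
tool_rot: [-179.9, -0.0, -100.5]
wrist_force: [-0.4, 0.2, 0.4]
gripper_width: 0.0445
grip_force: 46.2
```

>>> {"method": "step_arm", "body": {
  "motion": "0 0 0 0 0 -0.004 -0.1; 0 0 0 0 0 -0.004 -0.1; 0 0 0 0 0 -0.004 -0.1"
}}

```text
time: 25.9
tcp_pos: [0.5124, -0.289, 0.0095]
tool_rot: [-180.0, -0.0, -100.6]
wrist_force: [-0.4, 0.2, -1.9]
gripper_width: 0.0439
grip_force: 46.2
```

>>> {"method": "step_arm", "body": {
  "motion": "0 0 0 0 0 -0.004 -0.1; 0 0 0 0 0 -0.004 -0.1; 0 0 0 0 0 -0.004 -0.1"
}}

```text
time: 26.2
tcp_pos: [0.5125, -0.289, 0.0092]
tool_rot: [-180.0, -0.0, -100.5]
wrist_force: [-2.1, 1.4, 5.7]
gripper_width: 0.044
grip_force: 46.9
```

>>> {"method": "step_arm", "body": {
  "motion": "0 0 0 0 0 -0.003 -0.1; 0 0 0 0 0 -0.003 -0.1; 0 0 0 0 0 -0.003 -0.1"
}}

```text
time: 26.5
tcp_pos: [0.5124, -0.289, 0.0092]
tool_rot: [-180.0, -0.0, -100.5]
wrist_force: [-3.2, 1.6, 9.5]
gripper_width: 0.0443
grip_force: 47.2
```

>>> {"method": "step_arm", "body": {
  "motion": "0 0 0 0 0 0.003 0.1; 0 0 0 0 0 0.003 0.25; 0 0 0 0 0 0.003 0.3; 0 0 0 0 0 0.1 0.3; 0 0 0 0 0 0.3 0.3; 0 0 0 0 0 0.55 0.5; 0 0 0 0 0 0.8 0.7; 0 0 0 0 0 0.8 0.7"
}}

```text
time: 27.3
tcp_pos: [0.516, -0.291, 0.1763]
tool_rot: [-179.2, -0.2, -100.5]
wrist_force: [0.5, 0.2, 0.6]
gripper_width: 0.0726
grip_force: 0.0
```

>>> {"method": "step_arm", "body": {
  "motion": "0 0 0 -0.2 0.25 0 0.7; 0 0 0 -0.4 0.5 0 0.7; 0 0 0 -0.45 0.75 0 0.7; 0 0 0 -0.45 1 0 0.7; 0 0 0 -0.45 1 0 0.7; 0 0 0 -0.45 1 0 0.7"
}}

```text
time: 27.9
tcp_pos: [0.4219, -0.0865, 0.1681]
tool_rot: [-180.0, 0.1, -100.3]
wrist_force: [0.5, -0.7, -0.4]
gripper_width: 0.0728
grip_force: 0.0
```

>>> {"method": "step_arm", "body": {
  "motion": "0 0 0 0 0.25 0 0.7; 0 0 0 0 0.5 0 0.7; 0 0 0 0 0.75 0 0.7; 0 0 0 0 0.85 0 0.7; 0 0 0 0 0.85 0 0.7; 0 0 0 0 0.85 0 0.7"
}}

```text
time: 28.5
tcp_pos: [0.4224, 0.0809, 0.1676]
tool_rot: [180.0, -0.0, -100.5]
wrist_force: [0.2, -0.8, -0.3]
gripper_width: 0.0727
grip_force: 0.0
```

```bash
python3 - <<'E'
from m import *
d=wsnap('w10');o=d['obs'];print(o['time'],o['tcp_pos'],o['tool_rot'],o['gripper_width'])
H,S,V=hsv(d)
m=((H<8)|(H>172))&(S>140)&(V>90)
mm=cv2.morphologyEx(m.astype(np.uint8),cv2.MORPH_OPEN,np.ones((5,5)))
for c in cv2.findContours(mm,0,1)[0]:
    if cv2.contourArea(c)>300: print(cv2.boundingRect(c),cv2.contourArea(c))
print(rect(d,m,.008,(0,512,0,384),3))
t=snap('top','top1')
E
```

```text
28.5 [0.42240521 0.08089402 0.16760663] [ 1.79975030e+02 -3.55234987e-02 -1.00518003e+02] 0.07270401142197253
(80, 39, 128, 139) 11419.5
(array([510.6,   0.8]), 91.3, 107.6, 'long axis deg -85.1')
```

>>> {"method": "step_arm", "body": {
  "motion": "0 0 0.02 0 0.2 0 0.7; 0 0 0.04 -0.1 0.4 0 0.7; 0 0 0.06 -0.2 0.6 0 0.7; 0 0 0.08 -0.3 0.8 0 0.7; 0 0 0.103 -0.405 1 0 0.7; 0 0 0.103 -0.405 1 0 0.7; 0 0 0.103 -0.405 1 0 0.7"
}}

```text
time: 29.3
tcp_pos: [0.3413, 0.281, 0.1678]
tool_rot: [180.0, -0.0, -63.5]
wrist_force: [0.7, 0.1, -0.5]
gripper_width: 0.073
grip_force: 0.0
```

```bash
python3 - <<'E'
from m import *
d=wsnap('w11');o=d['obs'];print(o['time'],o['tcp_pos'],o['tool_rot'],o['gripper_width'])
H,S,V=hsv(d);roi=(190,330,100,260)
for s in(12,18):
    m=(H>80)&(H<125)&(S>s);print(rect(d,m,.022,roi,11),mom(d,m,.022,roi,11))
d=load('w10');H,S,V=hsv(d);m=(((H<8)|(H>172))&(S>140)&(V>90)).astype(np.uint8)
m=cv2.morphologyEx(m,cv2.MORPH_OPEN,np.ones((9,9)));c=max(cv2.findContours(m,0,1)[0],key=cv2.contourArea)
q=cv2.approxPolyDP(cv2.convexHull(c),8,True).reshape(-1,2);print(q.tolist());P=plane(d,q,.008)[:,:2]*1e3;print(P.round(1).tolist(),P.mean(0))
E
```

```text
29.3 [0.34132938 0.28095482 0.16775732] [ 1.79980044e+02 -2.04455351e-02 -6.34724393e+01] 0.07302874664671428
(array([342.1, 286.8]), 53.6, 76.1, 'long axis deg -63.5') (array([342.1, 286.8]), 'long axis -62.5', 'len 76.7 wid 53.7')
(array([365.2, 294. ]), 5.3, 61.2, 'long axis deg -63.9') (array([366. , 292.7]), 'long axis -63.9', 'len 61.2 wid 5.4')
[[173, 39], [206, 155], [121, 177], [81, 67]]
[[469.7, -54.6], [463.9, 50.5], [550.7, 56.0], [557.4, -49.0]] [510.42580572   0.72581377]
```

>>> {"method": "step_arm", "body": {
  "motion": "0 0 0 0.004 0.03 -0.25 0.7; 0 0 0 0.004 0.03 -0.5 0.7; 0 0 0 0.004 0.03 -0.65 0.7; 0 0 0 0.004 0.03 -0.73 0.7; 0 0 0 0.004 0.03 -0.78 0.7; 0 0 0 0.004 0.03 -0.804 0.7; 0 0 0 0.004 0.03 -0.804 0.7; 0 0 0 0.004 0.03 -0.804 0.7"
}}

```text
time: 30.15
tcp_pos: [0.3428, 0.2875, 0.008]
tool_rot: [-179.9, 0.0, -63.5]
wrist_force: [-0.3, 0.6, 0.1]
gripper_width: 0.0728
grip_force: 0.0
```

>>> {"method": "step_arm", "body": {
  "motion": "0 0 0 0 0 0 0.1; 0 0 0 0 0 0 0.1; 0 0 0 0 0 0 0.1; 0 0 0 0 0 0 0.1; 0 0 0 0 0 0 0.1; 0 0 0 0 0 0 0.1"
}}

```text
time: 30.75
tcp_pos: [0.3426, 0.2877, 0.0083]
tool_rot: [-179.9, 0.0, -63.4]
wrist_force: [-1.3, -1.4, 6.8]
gripper_width: 0.0508
grip_force: 45.7
```

>>> {"method": "step_arm", "body": {
  "motion": "0 0 0 0 0 0.05 0.1; 0 0 0 0 0 0.15 0.1; 0 0 0 0 0 0.3 0.1; 0 0 0 0 0 0.45 0.1; 0 0 0 0 0 0.6 0.1; 0 0 0 0 0 0.6 0.1; 0 0 0 0 0 0.6 0.1"
}}

```text
time: 31.45
tcp_pos: [0.342, 0.2875, 0.128]
tool_rot: [-179.9, 0.1, -63.5]
wrist_force: [0.1, 0.2, -2.1]
gripper_width: 0.0509
grip_force: 47.3
```

>>> {"method": "step_arm", "body": {
  "motion": "0 0 -0.02 0.2 -0.2 0 0.1; 0 0 -0.04 0.4 -0.4 0 0.1; 0 0 -0.0625 0.55 -0.6 0 0.1; 0 0 -0.0625 0.55 -0.8 0 0.1; 0 0 -0.0625 0.55 -0.8 0 0.1; 0 0 -0.0625 0.55 -0.8 0 0.1"
}}

```text
time: 32.05
tcp_pos: [0.4515, 0.1257, 0.126]
tool_rot: [179.9, -0.0, -86.1]
wrist_force: [-0.1, 0.8, -0.7]
gripper_width: 0.0507
grip_force: 47.3
```

```bash
python3 - <<'E'
from m import *
d=wsnap('w12');o=d['obs'];print(o['time'],o['tcp_pos'],o['tool_rot'],o['gripper_width'],o['grip_force'])
H,S,V=hsv(d);z=o['tcp_pos'][2]-.008+.022
for s in (12,):
    m=(H>80)&(H<125)&(S>s);roi=(190,322,170,320);print(rect(d,m,z,roi,11),mom(d,m,z,roi,11))
m=((H<8)|(H>172))&(S>140)&(V>90);print(rect(d,m,.008,(0,512,0,384),3))
c=d['img'][::1,::1];cv2.imwrite('pics/w12v.png',c[:,:,::-1])
E
```

```text
32.05 [0.45152996 0.12566994 0.12603298] [ 1.79871251e+02 -4.77620565e-02 -8.61418271e+01] 0.050738548519656014 47.30813306687196
(array([451.4, 118.5]), 62.8, 68.4, 'long axis deg -86.2') (array([451.4, 120. ]), 'long axis -85.7', 'len 68.7 wid 62.8')
(array([508.9,  18.8]), 71.6, 91.7, 'long axis deg 4.8')
```

>>> {"method": "step_arm", "body": {
  "motion": "0 0 0 0.15 -0.2 0 0.1; 0 0 0 0.295 -0.4 0 0.1; 0 0 0 0.295 -0.62 0 0.1; 0 0 0 0.295 -0.62 -0.05 0.1; 0 0 0 0.295 -0.62 -0.2 0.1; 0 0 0 0.295 -0.62 -0.35 0.1; 0 0 0 0.295 -0.62 -0.46 0.1; 0 0 0 0.295 -0.62 -0.51 0.1"
}}

```text
time: 32.9
tcp_pos: [0.5093, 0.0043, 0.0226]
tool_rot: [179.8, -0.0, -85.9]
wrist_force: [-0.6, 0.3, -1.1]
gripper_width: 0.0507
grip_force: 47.4
```

>>> {"method": "step_arm", "body": {
  "motion": "0 0 0 0 0 -0.01 0.1; 0 0 0 0 0 -0.02 0.1; 0 0 0 0 0 -0.025 0.1; 0 0 0 0 0 -0.025 0.1"
}}

```text
time: 33.3
tcp_pos: [0.5117, 0.0034, 0.0209]
tool_rot: [-179.9, 0.0, -86.0]
wrist_force: [0.1, 0.2, -0.8]
gripper_width: 0.0505
grip_force: 47.4
```

>>> {"method": "step_arm", "body": {
  "motion": "0 0 0 0 0 -0.005 0.1; 0 0 0 0 0 -0.005 0.1; 0 0 0 0 0 -0.005 0.1"
}}

```text
time: 33.6
tcp_pos: [0.5112, 0.0031, 0.0193]
tool_rot: [-180.0, 0.0, -86.0]
wrist_force: [-0.6, -0.3, -1.3]
gripper_width: 0.0507
grip_force: 47.4
```

Shift y by -1.5 mm, then keep lowering.

>>> {"method": "step_arm", "body": {
  "motion": "0 0 0 -0.002 -0.008 -0.005 0.1; 0 0 0 -0.002 -0.008 -0.01 0.1; 0 0 0 -0.002 -0.008 -0.01 0.1"
}}

```text
time: 33.9
tcp_pos: [0.5105, 0.0014, 0.0169]
tool_rot: [180.0, -0.0, -86.0]
wrist_force: [0.9, 0.5, -0.8]
gripper_width: 0.0509
grip_force: 47.4
```

>>> {"method": "step_arm", "body": {
  "motion": "0 0 0 0 0 -0.005 0.1; 0 0 0 0 0 -0.005 0.1; 0 0 0 0 0 -0.005 0.1"
}}

```text
time: 34.2
tcp_pos: [0.5108, 0.0015, 0.0164]
tool_rot: [-180.0, -0.0, -86.0]
wrist_force: [-2.7, -0.3, 3.8]
gripper_width: 0.0505
grip_force: 47.9
```

>>> {"method": "step_arm", "body": {
  "motion": "0 0 0 0 0 -0.004 0.1; 0 0 0 0 0 -0.004 0.1; 0 0 0 0 0 -0.004 0.1"
}}

```text
time: 34.5
tcp_pos: [0.5108, 0.0015, 0.0164]
tool_rot: [-180.0, -0.0, -86.0]
wrist_force: [-4.3, 1.1, 11.3]
gripper_width: 0.0508
grip_force: 48.7
```

Contact. I'll release, rise and move back out of the top view.

>>> {"method": "step_arm", "body": {
  "motion": "0 0 0 0 0 0.003 0.3; 0 0 0 0 0 0.003 0.5; 0 0 0 0 0 0.003 0.6; 0 0 0 0 0 0.1 0.6; 0 0 0 0 0 0.3 0.6; 0 0 0 0 0 0.55 0.6; 0 0 0 0 0 0.8 0.6; 0 0 0 0 0 0.9 0.6"
}}

```text
time: 35.3
tcp_pos: [0.5129, 0.0015, 0.2006]
tool_rot: [-179.5, 0.0, -86.0]
wrist_force: [0.3, -0.5, 0.1]
gripper_width: 0.0685
grip_force: 0.0
```

>>> {"method": "step_arm", "body": {
  "motion": "0 0 0 -0.25 0.1 0 0.6; 0 0 0 -0.5 0.2 0 0.6; 0 0 0 -0.8 0.3 0.1 0.6; 0 0 0 -0.8 0.3 0.1 0.6; 0 0 0 -0.8 0.3 0.1 0.6; 0 0 0 -0.8 0.3 0.1 0.6"
}}

```text
time: 35.9
tcp_pos: [0.3507, 0.0618, 0.2155]
tool_rot: [-179.9, 0.0, -85.9]
wrist_force: [0.1, -0.1, -0.7]
gripper_width: 0.0682
grip_force: 0.0
```

```bash
python3 - <<'E'
from m import *
w=wsnap('w13');o=w['obs'];print(o['time'],o['tcp_pos'],o['tool_rot'])
t=snap('top','top2');s=snap('side','side2')
a=cv2.resize(t['img'][125:225,190:400],(756,360),interpolation=2)
b=cv2.resize(s['img'][110:290,150:340],(253,240));c=cv2.resize(w['img'][:250],(492,240))
cv2.imwrite('pics/fin.png',np.vstack([a,np.hstack([b,c,np.zeros((240,11,3),np.uint8)])])[:,:,::-1])
E
```

```text
35.9 [0.3507146  0.06182898 0.21549641] [-1.79935965e+02  4.17450343e-02 -8.58984881e+01]
```

View pics/fin.png

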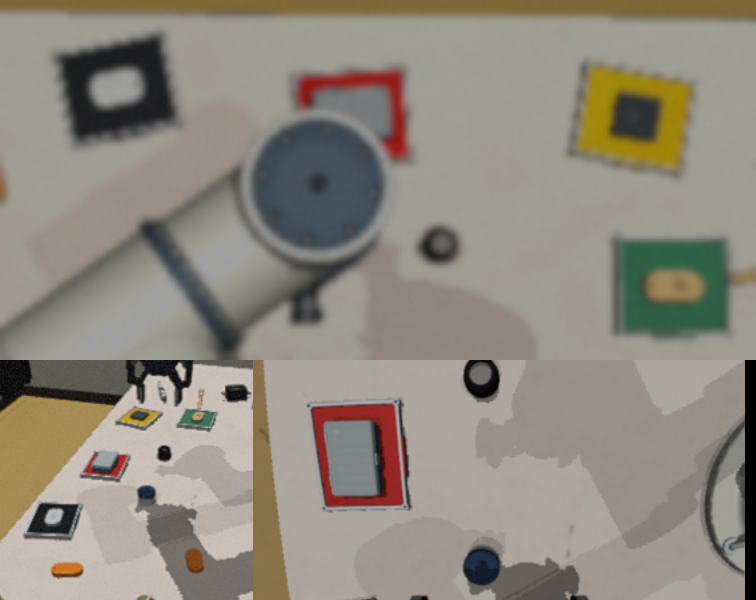

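The final composite shows all four pieces centred and flat in their trays, with the pot and loupe standing. I'll run a quick numeric check.

```bash
python3 - <<'E'
from m import *
w=load('w13');H,S,V=hsv(w);m=((H<8)|(H>172))&(S>140)&(V>90)
print('red',rect(w,m,.008,(0,300,20,180),3));mm=(H>75)&(H<125)&(S>8)
ys,xs=np.where(m[:180]);roi=(xs.min()+5,xs.max()-12,ys.min()+5,ys.max()-5);print(roi,'case',rect(w,mm,.030,roi,9))
t=load('top2');H,S,V=hsv(t)
m=(H>18)&(H<32)&(S>120);print('yel',rect(t,m,.008,(345,388,138,178),21),'slate',rect(t,(V<95)&(S<90),.017,(355,379,146,169),3))
print('blk',rect(t,V<60,.008,(203,242,131,167),21),'silver',rect(t,V>130,.0166,(212,233,140,158),3))
E
```

```text
red (array([510.8,   1. ]), 90.8, 107.0, 'long axis deg -85.1')
(np.int64(67), np.int64(146), np.int64(51), np.int64(146)) case (array([506.3,   2.6]), 55.8, 75.7, 'long axis deg -86.6')
yel (array([ 511.5, -286.7]), 91.0, 104.3, 'long axis deg 79.2') slate (array([ 511.4, -285.1]), 37.1, 37.7, 'long axis deg -1.2')
blk (array([537.3, 244.1]), 84.9, 99.2, 'long axis deg -78.0') silver (array([536.4, 245.6]), 29.9, 40.4, 'long axis deg -88.9')
```

```bash
python3 -c "
from rig import r
print(r.finish_job())"
```

```text
the job is handed in; nothing more can be done
None
```

The pile is apart and the job is handed in: wood is in green, silver in black, slate in yellow and the closed case in red, each flat, right way up and within about 5 mm of its tray's middle; the loupe and pot weren't touched.

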